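Stack the empty key-blank tote

TASK

Stack the empty orange tote on the orange tote full of key blanks. Turn it end for end to the full one, black end over orange end, so that it stands level and squarely on the rim instead of nesting down inside, then let go. Do not push the full tote away from its place, and leave the green tote alone.

Things in the scene. Friction and masses are not known exactly. Their poses are not given: they have to be found in the camera images.
- full_tote: Orange tote with brass key blanks lying below 25 mm, 0.9 kg, loose, mid shelf; shape as orange_tote. Origin: centre of underside; x along its length to its one black end, z up. A tote put on it black end over black end nests (its feet drop into the wall slots; underside 33 mm above this one's); turned end for end, its feet rest on the rim and it stacks, 58 mm above.
- orange_tote: Empty orange open tote, 0.15 kg, left or right of the full one, lying crosswise; 150 (x) x 58 (y) x 58 mm high. Origin: centre of underside; x to its black end. Upper long walls (28 to 58 mm up, 4 mm thick, upright) are for gripping across y; slots 20 mm wide at x = 52 and -22. Below, body 136 x 44; at those x, feet 12 mm wide, 10 high, reach y = +-38.
- green_tote: Empty green tote of the same shape and size, also with one black end (+x), on the other side of the full tote. Origin: centre of underside. Not to be used.
- orange_tote_black_end (a point): Middle of the rim of the empty orange tote's black end wall: 75 mm from the tote's origin along its x, 58 mm above its underside.

How it is judged (in metres and radians):
At the end, for the whole second after the job is handed in: Empty orange tote released and still on the full tote's rim: underside 52 to 64 mm above the full tote's, level within 0.08 rad, centres within 15 mm, lengths within 0.2 rad, black end over the full tote's orange end; full tote upright (0.08 rad) (horizontal distance between orange_tote and full_tote below 0.015 m and angle between the x axis of orange_tote and the x axis of full_tote, either way round below 0.2 rad and x of orange_tote_black_end in the frame of full_tote below -0.05 m and z of orange_tote in the frame of full_tote between 0.052 and 0.064 m and angle between each of orange_tote, full_tote's own z axis and vertical below 0.08 rad and linear speed of orange_tote below 0.02 m/s and contact force between orange_tote and the fingers below 0.1 N); the robot touches nothing.
It fails at once if the full tote is pushed more than 25 mm from its place (distance of full_tote from where it was at the start of the episode above 0.025 m).
It fails at once if the green tote is moved more than 20 mm (distance of green_tote from where it was at the start of the episode above 0.02 m).
It also fails if it takes over 40 s, if anything falls off the work surface, if the arm or the gripper's body presses on something with over 40 N, if the wrist force passes 120 N, or if a joint passes its speed limit or range.

ROBOT

A 6-joint arm with a two-finger parallel gripper is mounted at the origin on the work surface. World frame = base frame: x ahead of the robot, y to its left, z up, the work surface at z = 0. Lengths are in mm, angles in rad, forces in N, time in s.
With the tool pointing down it reaches from about 400 to 925 mm from the base axis. Payload 12.5 kg.
Tool frame: the origin (TCP) lies at the very end of the fingers, on their centre line; the grasp point (between the pads) lies 19 mm behind it; z points along the fingers, y is the line along which they close (so a half turn about z gives the same grasp; the last joint's range is limited). The gripper opens to 95 mm and grips with 3 to 60 N. Pads are 20 mm wide; open, the fingers measure 119 mm over their backs; the gripper's body (75 mm by 180 mm) begins 59 mm behind the grasp point.
Start: joints at [-1.435, 0.491, 1.559, -0, 1.092, -0.106], TCP at [149.679, -606.83, 214.661] pointing down, gripper open.
Joint ranges: [-3.1, 3.1], [-0.84, 2.19], [0.05, 2.79], [-1.13, 4.28], [0.06, 2.93], [-2.69, 2.69]. Speed limits (rad/s): [2.22, 2.22, 2.79, 3.14, 3.14, 3.14].

INTERFACE

Orientations are given as [roll, pitch, yaw] about the fixed x, y, z axes, in that order (R = Rz(yaw) Ry(pitch) Rx(roll)).
In Python, from cell import env gives the robot as it stands.
- The arm moves only by the tool shift_gripper, called after "Emit:" as name(argument=value, ...), one argument or row to a line, values as JSON. Schema: {"type":"object","properties":{"steps":{"type":"array","items":{"type":"array","prefixItems":[{"type":"array","items":{"type":"number"},"minItems":3,"maxItems":3},{"type":"number"},{"type":"number"}],"minItems":3,"maxItems":3},"minItems":1,"maxItems":5},"only":{"type":"string"},"quiet":{"type":"boolean"},"lines":{"type":"string"}},"required":["steps"],"additionalProperties":false}. steps is a list of rows, 1 to 5 of them, each written [[dx, dy, dz], turn, opening]: dx, dy, dz in mm, then a turn about the tool's z in rad, then the opening from 0.0 (shut) to 1.0 (fully open); each row is the pose to reach, as a shift and turn from the pose commanded when the call began, along the tool's axes at that moment; what a row does not reach only later rows make up. A row lasts 1/12 s, in which the tool goes at most 41.7 mm and 0.125 rad, less where a joint would pass 70% of its speed; a pose out of reach is approached as far as the arm can. The fingers move at their own pace and stop on an object; the grip force is fixed at half the most. Time passes only in rows, so rows that do not move let the fingers close. The tool returns the time, the measured TCP pose, the force, the opening and the grip force at its end. only (a regular expression) keeps the lines of the reply that match it, lines (a string "A,B") keeps lines A to B, and quiet returns only ok. Input that does not fit is refused with a message, and nothing moves.
- env.state(): the state, without advancing time (a new reading comes with each control period).
- env.read_camera(name): name is "scene" or "side" or "wrist"; returns (picture, depth): 384x512x3 uint8, red, green, blue; 384x512 float32, mm along the optical axis (not along the pixel's ray), 0 where there is no reading.
- env.camera_info(name): a dict with "vertical_fov" (degrees; the focal length in pixels is half the picture's height over the tangent of half this angle, whatever the lens; pixels are square), "cx", "cy" (the principal point, pixels), "origin" and "attitude" of the camera in the world. Camera axes: x right, y down, z forward; pixel columns grow to the right and rows downward; lengths in mm; the calibration is good to about 2 mm. A picture is of the moment at which its call begins: read the wrist's pose just before it. camera_info takes no time and is no camera call; for the wrist camera it gives the pose at the moment of the call.
- env.job_done(): hands the job in; it is judged then, once.
The state is a dict: "t": time; "joints": joint angles; "qvel": joint speeds; "tau": joint torques, N m; "eef_pos": TCP position; "tcp_rot": TCP orientation; "ft_force": force on the tool from outside, world axes, zero at the start; "moment": the same for the moment, N m; "opening": opening from 0.0 (shut) to 1.0 (fully open); "grip_force": force on a finger pad.
Only numpy, scipy, OpenCV 4.12 (cv2) and the standard library are available. Lean on these libraries where they do the work, as an engineer would, in place of code of your own. Each camera call takes 0.05 s, during which the arm holds its last target. There are 200 camera calls.

## Working session

There is one attempt and no reset: what is moved stays moved. The work goes in short steps, Python scripts to look and compute and a tool call to move; the robot and the scene stay as the last step left them, time stands still between calls to the robot, and variables do not carry over. Pictures are saved under pics/ and viewed, at most 10 in all, crops included, and the job is handed in when it is done.

```bash
ls; mkdir -p pics; cat > h.py <<'E'
import numpy as np, cv2
from scipy.spatial.transform import Rotation as R
from cell import env
def shot(n):
    ci=env.camera_info(n); p,d=env.read_camera(n)
    f=192/np.tan(np.radians(ci['vertical_fov'])/2)
    v,u=np.mgrid[:384,:512]
    P=np.stack([(u-ci['cx'])/f*d,(v-ci['cy'])/f*d,d],-1)
    A=np.array(ci['attitude'],float)
    A=A if A.shape==(3,3) else R.from_euler('xyz',A).as_matrix()
    W=P@A.T+np.array(ci['origin']); W[d==0]=np.nan
    return p,d,W,ci
E
python3 - <<'E'
from h import *
ims=[]
for n in ['scene','side','wrist']:
    p,d,W,ci=shot(n); print(n,ci); np.savez(f'/tmp/{n}.npz',p=p,W=W); ims.append(p)
cv2.imwrite('pics/a.png',cv2.resize(np.hstack(ims[:2]),(800,300))[:,:,::-1]); cv2.imwrite('pics/b.png',ims[2][:,:,::-1])
s=env.state();print(s['eef_pos'],s['tcp_rot'],s['opening'],s['t'])
E
```

```text
cell.py
pics
scene {'vertical_fov': 47.448722036147885, 'cx': 258.54630226725897, 'cy': 199.25945850372017, 'origin': array([1173.36106162,  610.73192787,  870.84501092]), 'attitude': array([-2.3258493 , -0.01465287,  2.30913648])}
side {'vertical_fov': 49.541197030000546, 'cx': 254.2184773281581, 'cy': 191.62544172198653, 'origin': array([ 399.53413575, -818.54667216,  682.59621018]), 'attitude': array([-2.19465744,  0.00723519, -0.13935433])}
wrist {'vertical_fov': 61.988446111384704, 'cx': 256.1558081487017, 'cy': 193.39455780584817, 'origin': array([ 226.37800655, -588.62931177,  383.66175377]), 'attitude': array([ 2.85642464e+00,  2.61110466e-03, -1.32812591e+00])}
[ 149.67662359 -606.6503255   214.22006224] [-3.14081484e+00 -1.04898222e-04  2.41825201e-01] 0.9991706080821646 0.15
```

View pics/a.png

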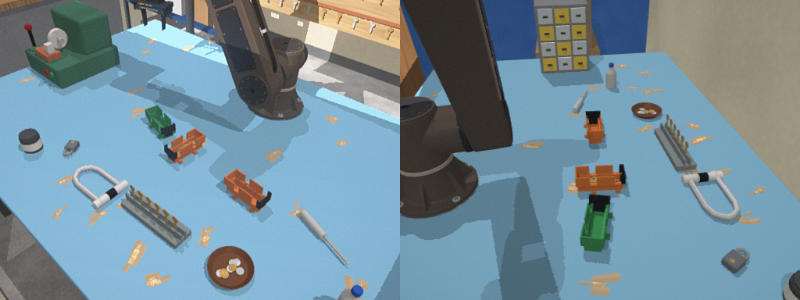

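View pics/b.png

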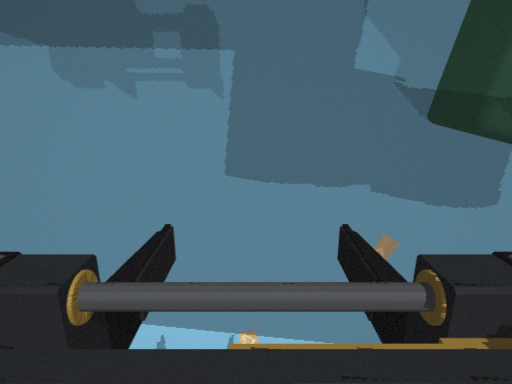

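The scene view (left half) shows the green tote at (158,122), the full orange tote at (185,147) and the empty one at (247,188). In the side view (right half), the full tote is at (600,180) with its black end on the right (+x), and the empty one is at (595,127) with its black end facing away. The wrist view shows only the bench and the fingers.

```bash
cat >> h.py <<'E'
def blobs(p,W,zmin=40,zmax=75):
    h=cv2.cvtColor(p,cv2.COLOR_RGB2HSV); H,S,V=[h[...,i].astype(int) for i in range(3)]
    z=W[...,2]; g=np.isfinite(z)&(z>5)&(z<90)
    out={}
    for n,m in dict(orange=g&(H>=4)&(H<=16)&(S>150)&(V>60), green=g&(H>50)&(H<80)&(S>100), black=g&(V<50)&(S<120)).items():
        k,l,st,c=cv2.connectedComponentsWithStats(cv2.dilate(m.astype(np.uint8),np.ones((3,3))))
        for i in range(1,k):
            q=W[(l==i)&m]
            if len(q)<60: continue
            t=q[(q[:,2]>zmin)]
            r=cv2.minAreaRect(t[:,:2].astype(np.float32)) if len(t)>20 else None
            print(n,np.round(c[i]),len(q),'z95',np.round(np.percentile(q[:,2],[5,50,98])),'rect',r and [np.round(x,1) for x in r])
E
python3 - <<'E'
from h import *
for n in ['scene','side']:
    a=np.load(f'/tmp/{n}.npz'); print(n); blobs(a['p'],a['W'])
p=np.load('/tmp/scene.npz')['p'][120:290,160:370]; q=np.load('/tmp/side.npz')['p'][120:340,200:340]
cv2.imwrite('pics/c.png',np.hstack([cv2.resize(p,(420,440)),cv2.resize(q,(280,440))])[:,:,::-1])
E
```

```text
scene
orange [239. 184.] 343 z95 [ 7. 28. 57.] rect [array([489.5, -62.7]), array([ 61. , 115.2]), np.float64(84.9)]
orange [308. 243.] 258 z95 [ 6. 28. 59.] rect [array([525.8, 218. ]), array([119.1,  58.7]), np.float64(85.1)]
orange [323. 239.] 105 z95 [25. 27. 58.] rect [array([502.7, 251.2]), array([53.7,  4.3]), np.float64(85.7)]
green [202. 152.] 586 z95 [ 7. 32. 57.] rect [array([ 471.5, -242.3]), array([147.9,  61.2]), np.float64(73.9)]
black [143. 247.] 83 z95 [13. 23. 29.] rect None
side
orange [249. 166.] 469 z95 [ 6. 32. 59.] rect [array([523.4, 225.5]), array([146.3,  57.7]), np.float64(86.6)]
orange [253. 229.] 1496 z95 [ 9. 31. 59.] rect [array([486.8, -69. ]), array([ 62.1, 114.9]), np.float64(86.1)]
green [249. 292.] 1294 z95 [ 5. 30. 60.] rect [array([ 464.7, -258.4]), array([119.2,  58.2]), np.float64(74.4)]
black [247. 149.] 199 z95 [10. 36. 57.] rect [array([527.3, 302.1]), array([53.3, 17.1]), np.float64(1.8)]
black [ 73. 221.] 319 z95 [17. 54. 89.] rect [array([76.8, -9. ]), array([102. ,  31.5]), np.float64(80.2)]
black [284. 223.] 122 z95 [26. 43. 60.] rect [array([571.4, -74.1]), array([58.6,  9.2]), np.float64(86.4)]
black [388. 226.] 115 z95 [11. 23. 30.] rect None
black [ 33. 254.] 82 z95 [14. 35. 72.] rect [array([  2.3, -88.1]), array([ 3.3, 20. ]), np.float64(3.2)]
black [254. 258.] 421 z95 [10. 37. 59.] rect [array([ 486.1, -176.1]), array([14.5, 54.5]), np.float64(74.5)]
black [504. 369.] 111 z95 [46. 52. 66.] rect [array([ 848. , -498.9]), array([39. ,  9.8]), np.float64(82.6)]
```

View pics/c.png

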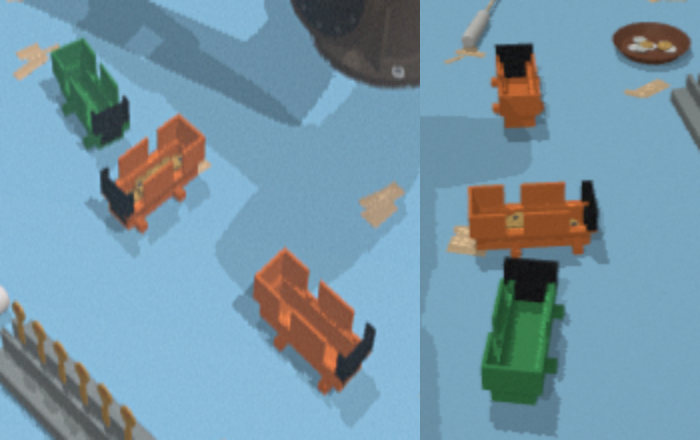

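Both views put the rims at 57–60 mm, as they should be. The full tote is near (502,-70) at about -3.5°. The empty one is near (524,227) at about 86.5°, black end towards +y. I'll move over the full tote for a wrist look on the way.

```bash
cat > go.py <<'E'
import sys
from h import *
# prints shift in tool axes to reach world x y z yaw
s=env.state(); r=R.from_euler('xyz',s['tcp_rot']); a=[float(v) for v in sys.argv[1:]]
d=r.as_matrix().T@(np.array(a[:3])-s['eef_pos'])
print('t',round(s['t'],2),'shift',np.round(d,1),'dist',round(np.linalg.norm(d)),'turn',-round((a[3]-s['tcp_rot'][2]+np.pi)%(2*np.pi)-np.pi,3))
E
```

Emit:
shift_gripper(
  steps=[
    [[32,-25,-7],-0.12,1],
    [[65,-50,-14],-0.24,1],
    [[97,-75,-21],-0.36,1],
    [[130,-100,-28],-0.48,1],
    [[160,-124,-35],-0.6,1],
  ],
)

```text
t: 0.57
eef_pos: [276.2, -446.3, 249.8]
tcp_rot: [-3.141, -0.0, 0.847]
ft_force: [0.8, -0.6, -0.1]
opening: 1.002
grip_force: 0.0
```

```bash
python3 go.py 500 -180 310 1.511
```

```text
t 0.57 shift [347.8  -8.5 -60.2] dist 353 turn -0.664
```

Emit:
shift_gripper(
  steps=[
    [[40,-1,-7],-0.12,1],
    [[80,-2,-14],-0.24,1],
    [[120,-3,-21],-0.36,1],
    [[160,-4,-28],-0.48,1],
    [[200,-5,-35],-0.6,1],
  ],
)

```text
t: 0.98
eef_pos: [405.6, -293.8, 285.0]
tcp_rot: [3.142, 0.0, 1.448]
ft_force: [0.5, -0.8, -0.7]
opening: 1.0
grip_force: 0.0
```

```bash
python3 go.py 500 -180 310 1.511
```

```text
t 0.98 shift [124.6  79.7 -25. ] dist 150 turn -0.063
```

Emit:
shift_gripper(
  steps=[
    [[33,20,-7],-0.06,1],
    [[66,40,-14],-0.06,1],
    [[100,60,-20],-0.06,1],
    [[125,80,-25],-0.06,1],
    [[125,80,-25],-0.06,1],
  ],
)

```text
t: 1.4
eef_pos: [503.2, -178.5, 310.3]
tcp_rot: [3.14, -0.0, 1.506]
ft_force: [0.2, -0.4, -0.6]
opening: 0.994
grip_force: 0.0
```

```bash
python3 - <<'E'
from h import *
p,d,W,ci=shot('wrist'); blobs(p,W); np.savez('/tmp/w1.npz',p=p,W=W)
cv2.imwrite('pics/d.png',p[:,:,::-1])
E
python3 go.py 508 127 280 1.511
```

```text
orange [243.  72.] 3057 z95 [ 9. 28. 59.] rect [array([487.5, -66.1]), array([ 57.3, 116.9]), np.float64(86.3)]
green [234. 210.] 2315 z95 [ 9. 28. 58.] rect [array([ 468.9, -243.3]), array([146.9,  58. ]), np.float64(74.7)]
black [305.  73.] 514 z95 [17. 39. 59.] rect [array([571.8, -71.8]), array([56.7, 11.9]), np.float64(85.8)]
black [491.  77.] 462 z95 [19. 26. 29.] rect None
black [245. 156.] 324 z95 [28. 56. 59.] rect [array([ 487.8, -174.3]), array([12.5, 57. ]), np.float64(73.7)]
t 1.45 shift [306.8 -13.7  29.7] dist 308 turn -0.005
```

View pics/d.png

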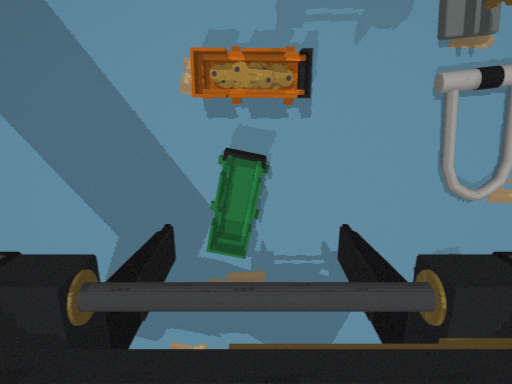

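The full tote is seen from above at (250,75), holding the keys, with its black end on the right (305,73). The green tote is at (238,205), clear of it. Next I'll fit the full tote's rim and move over the empty one.

```bash
cat >> h.py <<'E'
def fit(W,p,box):
    "rim rectangle of the tote within the world box x0,x1,y0,y1"
    m=(W[...,2]>50)&(W[...,2]<68)&(W[...,0]>box[0])&(W[...,0]<box[1])&(W[...,1]>box[2])&(W[...,1]<box[3])
    q=W[m]; c,s,a=cv2.minAreaRect(q[:,:2].astype(np.float32))
    V=cv2.cvtColor(p,cv2.COLOR_RGB2HSV)[...,2][m]
    print('centre',np.round(c,1),'size',np.round(s,1),'angle',round(a,1),'rim z',round(np.median(q[:,2]),1),'dark',np.round(q[V<60].mean(0),1),len(q))
E
python3 -c "
from h import *
a=np.load('/tmp/w1.npz'); fit(a['W'],a['p'],(400,600,-120,-20))
a=np.load('/tmp/side.npz'); fit(a['W'],a['p'],(400,600,-120,-20)); fit(a['W'],a['p'],(470,580,140,320))"
```

```text
centre [504.2 -67.1] size [ 58.1 150.3] angle 85.9 rim z 57.4 dark [574.4 -71.   56.6] 1046
centre [504.3 -68.9] size [ 63.9 150.4] angle 85.5 rim z 56.4 dark [572.3 -76.6  55.1] 399
centre [524.3 230.8] size [155.6  58.1] angle 85.9 rim z 56.4 dark [528.2 301.8  53.8] 188
```

Emit:
shift_gripper(
  steps=[
    [[40,-2,5],0,1],
    [[80,-4,10],0,1],
    [[120,-6,15],0,1],
    [[160,-8,20],0,1],
    [[200,-10,20],0,1],
  ],
)

```text
t: 1.87
eef_pos: [503.0, 19.0, 288.5]
tcp_rot: [-3.14, 0.0, 1.5]
ft_force: [1.1, 0.5, 1.0]
opening: 1.0
grip_force: 0.0
```

Emit:
shift_gripper(
  steps=[
    [[40,-2,2],0,1],
    [[80,-4,4],0,1],
    [[106,-4,6],0,1],
    [[106,-4,10],0,1],
  ],
)

```text
t: 2.2
eef_pos: [507.1, 127.1, 279.4]
tcp_rot: [3.142, -0.0, 1.504]
ft_force: [0.4, 0.1, -0.8]
opening: 0.996
grip_force: 0.0
```

```bash
python3 - <<'E'
from h import *
p,d,W,ci=shot('wrist'); fit(W,p,(470,580,140,320))
cv2.imwrite('pics/e.png',p[:,:,::-1])
E
```

```text
centre [524.3 233.1] size [149.5  58.1] angle 86.3 rim z 57.3 dark [527.9 303.8  56.8] 1227
```

View pics/e.png

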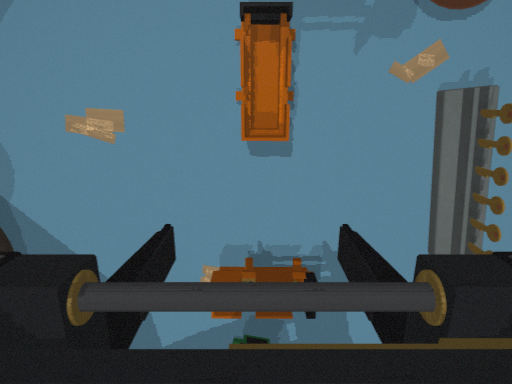

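The empty tote is seen from above at (266,75), black end up. The fit of 149.5 x 58.1 mm with the rim at 57 mm matches the given size. I'll grasp at tote x = +13, between the slots.

```bash
python3 go.py 525.1 246 110 1.506
```

```text
t 2.25 shift [121.7  10.5 168.4] dist 208 turn -0.002
```

Emit:
shift_gripper(
  steps=[
    [[25,2,33],0,1],
    [[50,4,66],0,1],
    [[75,6,100],0,1],
    [[100,8,134],0,1],
    [[121.5,10.5,168],0,1],
  ],
)

```text
t: 2.67
eef_pos: [526.6, 244.1, 110.3]
tcp_rot: [3.141, 0.0, 1.5]
ft_force: [0.5, -1.0, 0.5]
opening: 1.0
grip_force: 0.0
```

Emit:
shift_gripper(
  steps=[
    [[0,0,0],0,1],
  ],
)

```text
t: 2.75
eef_pos: [524.4, 244.8, 105.1]
tcp_rot: [-3.133, 0.003, 1.502]
ft_force: [-2.1, -0.2, -0.8]
opening: 1.002
grip_force: 0.0
```

```bash
python3 go.py 525.1 246 27 1.506
```

```text
t 2.75 shift [ 1.5  1.3 78.1] dist 78 turn -0.004
```

Emit:
shift_gripper(
  steps=[
    [[1,0,20],0,1],
    [[1,0,40],0,1],
    [[1,0,60],0,1],
    [[1,0,80],0,1],
    [[1,0,82],0,1],
  ],
)

```text
t: 3.17
eef_pos: [525.6, 243.3, 27.6]
tcp_rot: [-3.138, 0.002, 1.5]
ft_force: [0.6, 0.1, -0.0]
opening: 1.004
grip_force: 0.0
```

Emit:
shift_gripper(
  steps=[
    [[0,0,0],0,1],
    [[0,0,0],0,0.2],
    [[0,0,0],0,0.2],
    [[0,0,0],0,0.2],
    [[0,0,0],0,0.2],
  ],
)

```text
t: 3.58
eef_pos: [526.7, 245.8, 30.6]
tcp_rot: [3.14, -0.0, 1.502]
ft_force: [-0.1, 0.0, -0.8]
opening: 0.775
grip_force: 0.0
```

Emit:
shift_gripper(
  steps=[
    [[0,0,0],0,0.2],
    [[0,0,0],0,0.2],
    [[0,0,0],0,0.2],
    [[0,0,0],0,0.2],
    [[0,0,0],0,0.2],
  ],
)

```text
t: 4.0
eef_pos: [526.3, 245.8, 29.9]
tcp_rot: [3.141, 0.0, 1.502]
ft_force: [-1.3, -0.7, 5.8]
opening: 0.607
grip_force: 30.0
```

Gripped at opening 0.607 (57.7 mm, the tote's width). Now I'll lift.

Emit:
shift_gripper(
  steps=[
    [[0,0,-15],0,0.2],
    [[0,0,-40],0,0.2],
    [[0,0,-75],0,0.2],
    [[0,0,-110],0,0.2],
    [[0,0,-150],0,0.2],
  ],
)

```text
t: 4.42
eef_pos: [525.5, 245.5, 180.0]
tcp_rot: [-3.139, 0.001, 1.502]
ft_force: [0.7, 0.6, -1.6]
opening: 0.61
grip_force: 30.0
```

Emit:
shift_gripper(
  steps=[
    [[0,0,0],0,0.2],
    [[-20,0,0],-0.12,0.2],
    [[-45,0,0],-0.24,0.2],
    [[-70,0,0],-0.36,0.2],
    [[-95,0,0],-0.48,0.2],
  ],
)

```text
t: 4.83
eef_pos: [519.2, 150.1, 178.9]
tcp_rot: [-3.141, -0.0, 1.988]
ft_force: [0.2, -0.4, -2.3]
opening: 0.607
grip_force: 30.0
```

```bash
python3 go.py 491.2 -66.2 180 3.07
```

```text
t 4.83 shift [-186.4 -113.3   -1. ] dist 218 turn -1.082
```

Emit:
shift_gripper(
  steps=[
    [[-21,-13,0],-0.12,0.2],
    [[-42,-26,0],-0.24,0.2],
    [[-63,-38,0],-0.36,0.2],
    [[-84,-51,0],-0.48,0.2],
    [[-105,-64,0],-0.6,0.2],
  ],
)

```text
t: 5.25
eef_pos: [502.5, 28.1, 179.0]
tcp_rot: [-3.141, -0.001, 2.588]
ft_force: [0.7, -0.6, -1.9]
opening: 0.61
grip_force: 30.0
```

```bash
python3 go.py 491.2 -66.2 180 3.07
```

```text
t 5.25 shift [-40.  -86.2  -1. ] dist 95 turn -0.482
```

Emit:
shift_gripper(
  steps=[
    [[-10,-21,0],-0.12,0.2],
    [[-20,-42,0],-0.24,0.2],
    [[-30,-63,0],-0.36,0.2],
    [[-40,-86,0],-0.48,0.2],
    [[-40,-86,0],-0.48,0.2],
  ],
)

```text
t: 5.67
eef_pos: [490.7, -67.9, 179.0]
tcp_rot: [-3.141, -0.001, 3.07]
ft_force: [0.2, 0.6, -1.6]
opening: 0.607
grip_force: 30.0
```

Emit:
shift_gripper(
  steps=[
    [[0,0,0],0,0.2],
    [[0,0,0],0,0.2],
    [[0,0,0],0,0.2],
  ],
)

```text
t: 5.92
eef_pos: [491.2, -64.2, 179.4]
tcp_rot: [3.141, -0.0, 3.061]
ft_force: [-0.1, -0.2, -1.4]
opening: 0.611
grip_force: 30.0
```

```bash
python3 - <<'E'
from h import *
for n in ['side','scene']:
    p,d,W,ci=shot(n); 
    for lo,hi in ((185,220),(140,185)):
        m=(W[...,2]>lo)&(W[...,2]<hi)&(W[...,0]>400)&(W[...,0]<600)&(W[...,1]>-120)&(W[...,1]<-20)
        h=cv2.cvtColor(p,cv2.COLOR_RGB2HSV); o=m&(h[...,0]>=4)&(h[...,0]<=16)&(h[...,1]>150)
        q=W[o]; print(n,lo,len(q),np.round(q.min(0),1),np.round(q.max(0),1),cv2.minAreaRect(q[:,:2].astype(np.float32)))
    cv2.imwrite(f'/tmp/{n}.png',p)
a,b=cv2.imread('/tmp/side.png')[100:340,170:410],cv2.imread('/tmp/scene.png')[90:290,120:320]
cv2.imwrite('pics/f.png',np.hstack([cv2.resize(a,(400,400)),cv2.resize(b,(400,400))]))
E
python3 go.py 491.2 -66.2 180 3.07
```

```text
side 185 569 [ 437.6 -104.6  185. ] [577.9 -36.2 217.5] ((507.548828125, -71.68167877197266), (66.9957504272461, 136.99969482421875), 86.47518157958984)
side 140 1018 [ 429.1 -107.4  149.7] [576.3 -33.5 184.9] ((502.21337890625, -72.02510833740234), (68.7654037475586, 143.48374938964844), 85.39237976074219)
scene 185 277 [466.1 -97.9 185. ] [584.8 -30.5 208.8] ((524.2562255859375, -64.845703125), (62.35659408569336, 118.42041015625), 86.29291534423828)
scene 140 418 [444.  -96.4 149.7] [584.2 -21.8 184.9] ((512.816650390625, -60.37156295776367), (69.5989761352539, 139.91488647460938), 86.16780853271484)
t 6.02 shift [-0.1 -2.  -0.5] dist 2 turn -0.008
```

View pics/f.png

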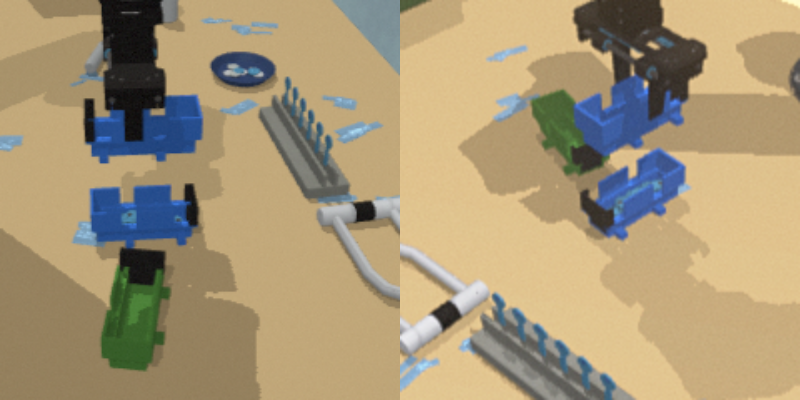

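Colours are swapped in this saved picture. The held tote is level and aligned above the full one: at (145,125) and (147,215) in the left half, with the black ends opposed. Its underside is at 149.7 mm, as expected from the TCP height.

Emit:
shift_gripper(
  steps=[
    [[0,0,20],0,0.2],
    [[0,0,40],0,0.2],
    [[0,0,60],0,0.2],
    [[0,0,75],0,0.2],
    [[0,0,82],0,0.2],
  ],
)

```text
t: 6.43
eef_pos: [490.7, -64.2, 96.0]
tcp_rot: [3.141, -0.002, 3.062]
ft_force: [-0.3, 0.3, -1.6]
opening: 0.607
grip_force: 30.0
```

Emit:
shift_gripper(
  steps=[
    [[0,0,0],0,0.2],
    [[0,0,0],0,0.2],
    [[0,0,0],0,0.2],
  ],
)

```text
t: 6.68
eef_pos: [491.8, -64.9, 98.5]
tcp_rot: [-3.141, 0.001, 3.062]
ft_force: [-0.5, -0.1, -1.4]
opening: 0.61
grip_force: 30.0
```

```bash
python3 go.py 491.2 -66.2 88 3.07
```

```text
t 6.68 shift [ 0.5 -1.4 10.5] dist 11 turn -0.008
```

Emit:
shift_gripper(
  steps=[
    [[0,-1.5,3],-0.008,0.2],
    [[0,-1.5,6],-0.008,0.2],
    [[0,-1.5,8],-0.008,0.2],
    [[0,-1.5,8],-0.008,0.2],
  ],
)

```text
t: 7.02
eef_pos: [491.0, -66.5, 89.4]
tcp_rot: [-3.142, -0.0, 3.07]
ft_force: [-0.6, -0.1, -2.0]
opening: 0.611
grip_force: 30.0
```

Emit:
shift_gripper(
  steps=[
    [[0,0,0.5],0,0.2],
    [[0,0,1],0,0.2],
    [[0,0,1.5],0,0.2],
    [[0,0,1.5],0,0.2],
  ],
)

```text
t: 7.35
eef_pos: [491.1, -66.5, 88.1]
tcp_rot: [-3.142, -0.0, 3.07]
ft_force: [0.6, -0.4, -1.8]
opening: 0.61
grip_force: 30.0
```

Emit:
shift_gripper(
  steps=[
    [[0,0,0.5],0,0.2],
    [[0,0,1],0,0.2],
    [[0,0,1],0,0.2],
  ],
)

```text
t: 7.6
eef_pos: [491.2, -66.5, 87.8]
tcp_rot: [-3.141, 0.001, 3.07]
ft_force: [-2.3, -0.2, 9.6]
opening: 0.609
grip_force: 30.0
```

Emit:
shift_gripper(
  steps=[
    [[0,0,0.5],0,0.2],
    [[0,0,1],0,0.2],
    [[0,0,1],0,0.2],
  ],
)

```text
t: 7.85
eef_pos: [491.3, -66.5, 87.7]
tcp_rot: [-3.141, 0.001, 3.07]
ft_force: [-6.5, 0.4, 22.9]
opening: 0.608
grip_force: 30.0
```

Contact at TCP 88 mm, so the underside is at 58 mm. I'll relax and release.

Emit:
shift_gripper(
  steps=[
    [[0,0,-1],0,0.2],
    [[0,0,-1.3],0,0.2],
    [[0,0,-1.3],0,0.7],
    [[0,0,-1.3],0,0.9],
    [[0,0,-1.3],0,0.9],
  ],
)

```text
t: 8.27
eef_pos: [491.2, -66.5, 87.3]
tcp_rot: [-3.142, -0.0, 3.07]
ft_force: [-0.5, 0.5, -0.2]
opening: 0.763
grip_force: 0.0
```

Emit:
shift_gripper(
  steps=[
    [[0,0,0],0,0.9],
    [[0,0,0],0,0.9],
    [[0,0,0],0,0.9],
    [[0,0,0],0,0.9],
  ],
)

```text
t: 8.6
eef_pos: [491.1, -66.5, 87.4]
tcp_rot: [-3.142, -0.0, 3.07]
ft_force: [0.2, 0.6, 0.0]
opening: 0.897
grip_force: 0.0
```

Emit:
shift_gripper(
  steps=[
    [[0,0,-15],0,0.9],
    [[0,0,-45],0,0.9],
    [[0,0,-80],0,0.9],
    [[0,0,-120],0,0.9],
    [[0,0,-160],0,0.9],
  ],
)

```text
t: 9.02
eef_pos: [490.6, -66.3, 249.1]
tcp_rot: [3.142, -0.001, 3.07]
ft_force: [0.5, -0.7, -0.4]
opening: 0.901
grip_force: 0.0
```

Emit:
shift_gripper(
  steps=[
    [[-10,0,-20],0,0.9],
    [[-40,0,-40],0,0.9],
    [[-80,0,-50],0,0.9],
    [[-80,0,-50],0,0.9],
    [[-80,0,-50],0,0.9],
  ],
)

```text
t: 9.43
eef_pos: [571.8, -72.2, 297.0]
tcp_rot: [-3.142, -0.0, 3.07]
ft_force: [-0.4, 0.5, -1.1]
opening: 0.898
grip_force: 0.0
```

```bash
python3 - <<'E'
from h import *
for n in ['wrist','side']:
    p,d,W,ci=shot(n); B=(W[...,0]>400)&(W[...,0]<600)&(W[...,1]>-120)&(W[...,1]<-20)
    q=W[B&(W[...,2]>108)&(W[...,2]<125)]; print(n,'rim',len(q),cv2.minAreaRect(q[:,:2].astype(np.float32)),np.median(q[:,2]))
    A=np.c_[q[:,:2]-q[:,:2].mean(0),np.ones(len(q))]; print('plane',np.linalg.lstsq(A,q[:,2],rcond=None)[0])
    cv2.imwrite(f'/tmp/{n}.png',p[:,:,::-1])
    V=cv2.cvtColor(p,cv2.COLOR_RGB2HSV)[...,2]; m=B&(W[...,2]>20)&(V<55)
    for lo,hi in((20,60),(75,120)): print('dark',lo,np.nanmedian(W[m&(W[...,2]>lo)&(W[...,2]<hi)],0))
b=cv2.imread('/tmp/side.png')[170:340,170:340]
cv2.imwrite('pics/g.png',np.hstack([cv2.imread('/tmp/wrist.png')[:,:400],cv2.resize(b,(384,384))]))
E
```

```text
wrist rim 1426 ((503.35455322265625, -67.4415512084961), (58.02410888671875, 149.7270965576172), 85.96654510498047) 115.28514819719697
plane [-5.35851159e-04  2.97403219e-03  1.14772618e+02]
dark 20 [nan nan nan]
dark 75 [433.40022543 -62.98466315 104.22149478]
side rim 425 ((504.07373046875, -69.00802612304688), (62.05881881713867, 149.21768188476562), 85.44891357421875) 114.07255379957951
plane [-1.11406706e-03  5.30340283e-03  1.13490210e+02]
dark 20 [570.02564849 -99.93742653  44.71666406]
dark 75 [433.83378668 -75.49096936 107.587766  ]
  return np.nanmean(a, axis, out=out, keepdims=keepdims)
```

View pics/g.png

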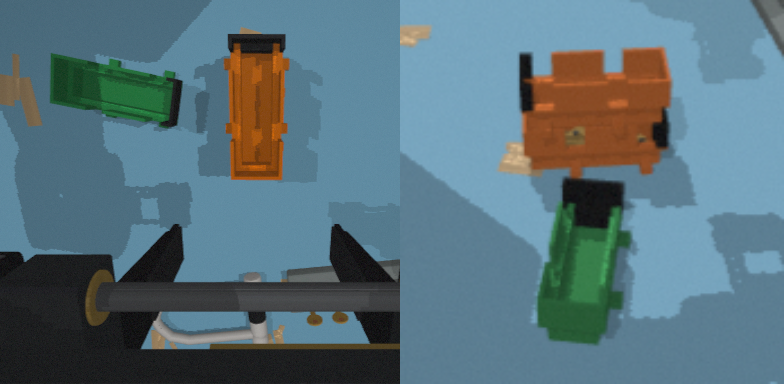

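The wrist view shows the stacked tote at (257,105). Its rim is level at 115 mm and its centre (503.4,-67.4) is within 1 mm of the full one. In the side view its black end (525,85) sits over the full tote's orange end, and the green tote has not moved.

```bash
python3 -c "
from cell import env
print(env.job_done())"
```

```text
the job is handed in; nothing more can be done
None
```

The empty orange tote is stacked on the full one, black end over orange end, level, centred within about 1 mm and released; the job is handed in, but no verdict came back.

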